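# Seat the reference block in the slide's corner and hold it

### The arm

A 6-joint arm with a two-finger parallel gripper is mounted at the origin on a cart in front of the work surface, level with it; the furniture and walls round the work are solid. World frame = base frame: x ahead of the robot, y to its left, z up, the work surface at z = 0. Lengths are in m, angles in rad, forces in N, time in s.
With the tool pointing down it reaches from about 0.25 to 0.775 m from the base axis. Payload 4 kg.
Tool frame: the origin (TCP) lies at the centre of the arm's flange, where the gripper is bolted on; the fingertips stand ahead of it and the grasp point (between the pads) lies 180 mm ahead of it (robot.tcp_to_tips is the z of the fingertips in the tool frame, in m); z points along the fingers, y is the direction in which the jaws open and shut (so a half turn about z gives the same grasp; the last joint's range is limited). The gripper opens to 94 mm and grips with 3 to 60 N. Pads are 16 mm wide; open, the fingers measure 119 mm over their backs; the gripper's body (75 mm by 177 mm) begins 78 mm behind the grasp point.
Start: joints at [-1.407, 0.087, 1.371, -0, 1.684, -0.103], TCP at [0.145, -0.531, 0.405] pointing down, gripper open.
Joint ranges: [-3.1, 3.1], [-0.76, 2.03], [0.27, 2.55], [-1.08, 4.22], [0.17, 2.65], [-2.57, 2.57]. Speed limits (rad/s): [2.79, 2.79, 3.14, 3.14, 3.14, 3.14].

### API

Orientations are given as [roll, pitch, yaw] about the fixed x, y, z axes, in that order (R = Rz(yaw) Ry(pitch) Rx(roll)).
In Python, from bench import robot gives the robot as it stands.
- The arm moves only by the tool move_arm, never from a script. Its argument "increments" is a list that holds one entry, the list of rows, each a list of 7 numbers: the opening, from 0 (shut) to 1 (fully open), then the shift along the tool's x, y, z as a fraction of full scale, then the turn, a rotation vector about the tool's x, y, z as a fraction of full scale. In form: [[[jaw, dx, dy, dz, rx, ry, rz], ...]]. A call has 1 to 8 rows; each row is the pose to reach, as a shift and turn from the pose commanded when the call began, along the tool's axes at that moment; what a row does not reach only later rows make up. Full scale, the value 1, is 0.1 m for a shift and pi/2 rad for a turn. A row lasts 1/12 s, in which the tool goes at most 41.7 mm and 7.16 degrees, less where a joint would pass 70% of its speed; a pose out of reach is approached as far as the arm can. A call with a number of a shift or a turn outside -1 to 1 is refused whole. A call with a gripper value outside its range is refused whole. The fingers move at their own pace and stop on an object; the grip force is fixed at half the most. Time passes only in rows, so rows that repeat a pose let the fingers close. It gives the time, the measured TCP pose, the force and the opening at its end, in the units of the state.
- robot.get_obs(): the state, without advancing time (a new reading comes with each control period).
- robot.snapshot(name): name is "scene" or "top" or "wrist"; returns (picture, depth): 420x560x3 uint8, red, green, blue; 420x560 float32, m along the optical axis (not along the pixel's ray), 0 where there is no reading.
- robot.camera_params(name): a dict with "mtx" (3x3 intrinsics, pixels), "k1" (the pictures are not rectified: a ray, as slopes to the right and down, at radius r is drawn at 1 + k1 r^2 times it, then the intrinsics apply), "R" (3x3) and "t" (3): a world point X has camera coordinates R X + t. Camera axes: x right, y down, z forward; pixel columns grow to the right and rows downward; lengths in m; the calibration is good to about 2 mm. A picture is of the moment at which its call begins: read the wrist's pose just before it. camera_params takes no time and is no camera call; for the wrist camera it gives the pose at the moment of the call.
- robot.close_job(): hands the job in, once; it reports no verdict.
The state is a dict: "time": time; "joint_positions": joint angles; "qvel": joint speeds; "joint_torque": joint torques, N m; "tool_pos": TCP position; "ee_rot": TCP orientation; "wrist_force": force on the tool from outside, world axes, zero at the start; "wrist_torque": the same for the moment, N m; "width": finger opening in m.
Only numpy, scipy, OpenCV 4.12 (cv2) and the standard library are available. Lean on these libraries where they do the work, as an engineer would, in place of code of your own. Each camera call takes 0.05 s, during which the arm holds its last target.

### The job

Set the reference for the profile sensor. First push the empty grey carriage along the rails to the left until it clicks in against the end stop; then take the red stepped block, lay it flat on the carriage with its long side along the long blue fence, press it into the corner so that it bears firmly on both blue fences at once, and finish while still holding it pressed there. Leave everything else on the table where it is.

Things in the scene. Friction and masses are not known exactly. Their poses are not given: they have to be found in the camera images.
- slide_base: fixed slide unit: dark steel base 130 x 330 x 12 mm with two rails along y, aluminium end stop at its left (+y) end; near that end a black detent housing (near side, 34 mm tall) and a grey sensor head (far side, 50 mm tall, 112 to 158 mm in +x from the origin). Yaw within 0.2 rad. Origin: centre of the underside, on the table; x across the rails away from the robot, y along them to the station
- carriage (a joint): travel in m of the grey carriage along the rails (+y): 0 at the right-hand end, 0.140 against the end stop (the station). Starts empty at 0 to 0.05. About 1 N of friction; it stays where it is left. A spring detent (about 5 N) must be overcome between 0.130 and 0.135; past that it clicks in and the carriage is pushed on to the stop
- corner (a point): inner corner of the two blue fences, level with the carriage's flat top (36 mm above the table); moves with the carriage, axes as slide_base. Long fence: inner face at x = 0 here, looking to -x. Short fence: inner face at y = 0, looking to -y. Free top: 110 mm to -x and about 100 mm to -y of this point, then the knob
- knob_top (a point): centre of the top of the black push knob at the right-hand (-y) end of the carriage: upright, 46 mm tall above the carriage's top (82 mm above the table), 24 mm in diameter over its upper 30 mm, on a 16 mm neck. 45 mm to -x and 116 mm to -y of corner. Axes as corner
- long_fence (a point): blue bar on the far (+x) edge of the carriage, 12 x 98 x 14 mm, along y. Point: centre of its underside, on the carriage's top
- short_fence (a point): blue bar on the left (+y) edge of the carriage, 88 x 12 x 14 mm, along x. Point: centre of its underside, on the carriage's top
- step_block: red-anodised aluminium stepped block, loose, 0.2 to 0.4 kg: foot 50 (x) x 70 (y) x 18 mm, rib 24 (x) x 60 (y) x 30 mm along the middle of its top, 47 mm tall in all. The foot is 4 mm taller than the fences. Origin: centre of the underside; y along the rib. Starts right of the slide. Smooth foot, fence and carriage faces (friction about 0.25). A half turn makes no difference
- rib_mid (a point): middle of the block's rib, 32 mm above the underside; axes as step_block
- jar: small white plastic jar with a dark green lid, 68 mm wide, 90 mm tall, a bystander behind the block, to the right; origin: centre of its underside
- dish: shallow white dish with a small find in it, 80 x 94 x 18 mm, a bystander at the left; origin: centre of its underside
- sherd: long dark brown sherd, 51 x 116 x 18 mm, a bystander at the front left; origin: centre of its underside
- caliper: steel caliper lying flat, 75 x 224 x 13 mm, a bystander at the front, near the robot; origin: centre of its underside
- brush: wooden brush lying flat, 28 x 168 x 21 mm, a bystander at the right; origin: centre of its underside
There are look-alikes about, which are no part of the job. There is more than one size of the step_block; the job needs the larger.

How it is judged:
By the outcome, as a careful person would: the job done as asked, in the order asked, and still so for the second after the job is handed in, while the arm keeps its last pose, push and grip.
It also fails if it takes over 64 s, if anything falls off the work surface, if the arm or the gripper's body presses on something with over 40 N, if the wrist force passes 120 N, or if a joint passes its speed limit or range.

## Working session

There is one attempt and no reset: what is moved stays moved. The work goes in short steps, Python scripts to look and compute and a tool call to move; the robot and the scene stay as the last step left them, time stands still between calls to the robot, and variables do not carry over. Pictures are saved under pics/ and viewed, and the job is handed in when it is done.

Besides the shell and the picture viewer there is one more tool, called after "Call:" in YAML: its name, and indented under it one key for each argument. move_arm: Moves the arm, as the interface text tells. Its arguments: {"type":"object","properties":{"increments":{"type":"array","items":{"type":"array","items":{"type":"array","items":{"type":"number","minimum":-1,"maximum":1}}}}},"required":["increments"]}

```bash
mkdir -p pics; ls
python3 - <<'E'
from bench import robot
import cv2
o=robot.get_obs(); print(o, robot.tcp_to_tips)
for n in("scene","top","wrist"):
    p=robot.camera_params(n); im,d=robot.snapshot(n)
    cv2.imwrite(f"pics/{n}0.png",im[:,:,::-1]); import numpy as np; np.savez(f"{n}0.npz",im=im,d=d,**p)
    print(n,p)
E
```

```text
pics
{'time': 0.0, 'joint_positions': array([-1.40711160e+00,  8.79339806e-02,  1.37224117e+00,  3.34774112e-06,
        1.68360949e+00, -1.03102216e-01]), 'qvel': array([-0.00103594,  0.00098742, -0.00045209,  0.00064682,  0.00080516,
        0.0002267 ]), 'joint_torque': array([-1.51025852e-04, -3.40178382e+01, -3.02427757e+01,  7.18009192e-02,
        3.29696818e-02, -1.73987601e-04]), 'tool_pos': array([ 0.14497394, -0.53042722,  0.40352184]), 'ee_rot': array([-3.13941264e+00, -2.28908565e-04,  2.66787064e-01]), 'wrist_force': array([0.49810934, 0.17767372, 0.61361111]), 'wrist_torque': array([-0.00118079, -0.04023489, -0.01690215]), 'width': 0.09413512454364135} 0.1992
scene {'mtx': array([[392.96971962,   0.        , 277.56472284],
       [  0.        , 392.96971962, 203.08780009],
       [  0.        ,   0.        ,   1.        ]]), 'k1': -0.018493504138957072, 'R': array([[ 0.75598444, -0.65422668, -0.02179404],
       [-0.27203045, -0.28371028, -0.91951504],
       [ 0.59538808,  0.7010677 , -0.39245014]]), 't': array([-0.43814221,  0.1945634 ,  0.82856965])}
top {'mtx': array([[491.10297261,   0.        , 282.63418709],
       [  0.        , 491.10297261, 214.65641532],
       [  0.        ,   0.        ,   1.        ]]), 'k1': 0.03644867979055822, 'R': array([[ 1.88313779e-02, -9.99820635e-01,  2.01925680e-03],
       [-9.93307310e-01, -1.89388128e-02, -1.13938186e-01],
       [ 1.13955992e-01,  1.39870497e-04, -9.93485789e-01]]), 't': array([-0.07084116,  0.51683531,  1.35655719])}
wrist {'mtx': array([[375.43328263,   0.        , 278.38438906],
       [  0.        , 375.43328263, 207.02287365],
       [  0.        ,   0.        ,   1.        ]]), 'k1': -0.00014087150295254538, 'R': array([[ 0.26449837, -0.96438402, -0.00201737],
       [-0.9233656 , -0.25385089,  0.28802029],
       [-0.27827428, -0.07431813, -0.95762218]]), 't': array([-0.54990154, -0.03058651,  0.39298722])}
```

View pics/scene0.png

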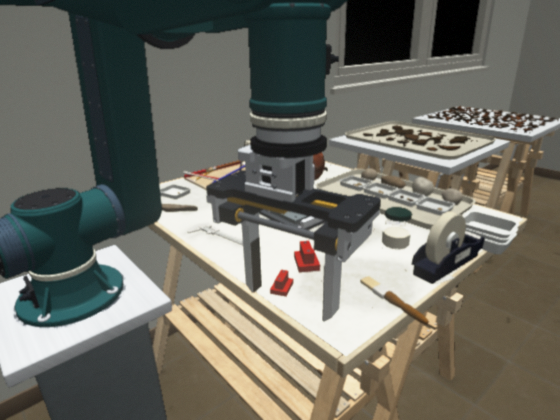

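View pics/top0.png

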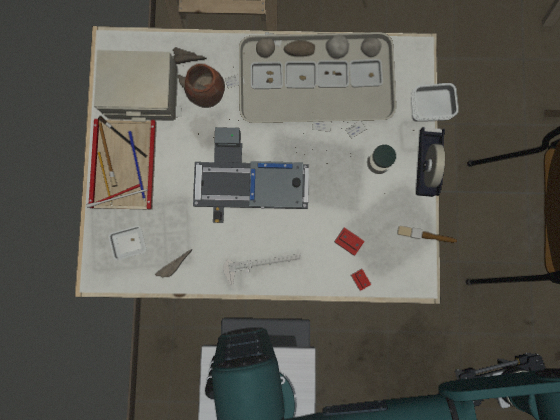

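View pics/wrist0.png

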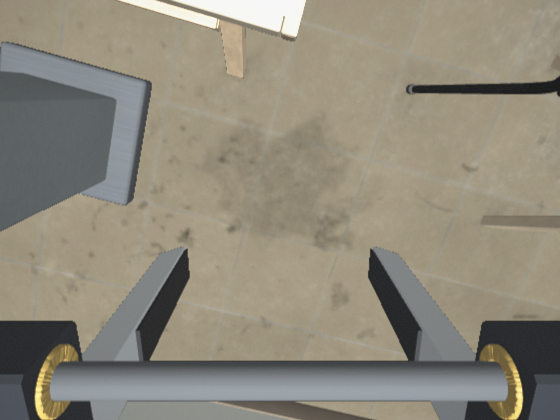

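The top view shows the large red block at about (349,241) and the small red one at (361,279). The carriage is at (278,184), with blue fences along its top and left edges and the knob at (297,182). The slide's detent is at (218,214), its sensor at (227,140) and the jar at (382,157).

```bash
cat > h.py <<'E'
import numpy as np, cv2
from bench import robot
def P(d): return {k:np.asarray(d[k]) for k in("mtx","k1","R","t")}
def rays(p,uv):
    uv=np.atleast_2d(np.asarray(uv,float)); k=float(p["k1"])
    u=cv2.undistortPoints(uv.reshape(-1,1,2),p["mtx"],np.array([k,0,0,0,0.])).reshape(-1,2)
    d=np.c_[u,np.ones(len(u))]@p["R"]; c=-p["R"].T@p["t"]; return c,d
def onz(p,uv,z):
    c,d=rays(p,uv); return c+d*((z-c[2])/d[:,2])[:,None]
def cloud(p,uv,dep):
    c,d=rays(p,uv); return c+d*np.asarray(dep)[:,None]
def proj(p,X):
    X=np.atleast_2d(X)@p["R"].T+p["t"]; s=X[:,:2]/X[:,2:]; r2=(s**2).sum(1)
    s=s*(1+float(p["k1"])*r2)[:,None]; return s@p["mtx"][:2,:2].T+p["mtx"][:2,2]
def snap(n,tag):
    o=robot.get_obs(); p=P(robot.camera_params(n)); im,d=robot.snapshot(n)
    cv2.imwrite(f"pics/{tag}.png",im[:,:,::-1]); np.savez(f"{tag}.npz",im=im,d=d,**p); return p,im,d,o
def load(tag):
    z=np.load(f"{tag}.npz"); return P(z),z["im"],z["d"]
def blobs(m,mn=30):
    n,l,s,c=cv2.connectedComponentsWithStats(m.astype(np.uint8)); return [(s[i],l==i) for i in range(1,n) if s[i,4]>=mn]
E
python3 - <<'E'
from h import *
p,im,d=load("top0")
hsv=cv2.cvtColor(im,cv2.COLOR_RGB2HSV)
H,S,V=[hsv[...,i].astype(int) for i in range(3)]
for nm,m in (("red",((H<8)|(H>172))&(S>150)&(V>60)),("blue",(H>100)&(H<125)&(S>110)&(V>50)),("green",(H>60)&(H<100)&(S>60)&(V<120))):
    for s,mm in blobs(m,40):
        v,u=np.nonzero(mm); uv=np.c_[u,v]; X=cloud(p,uv,d[v,u])
        top=X[:,2]>np.percentile(X[:,2],95)-0.006
        r=cv2.minAreaRect((X[top,:2]*1000).astype(np.float32))
        r2=cv2.minAreaRect((X[:,:2]*1000).astype(np.float32))
        print(nm,s,"z",np.percentile(X[:,2],[5,50,95]).round(3),"toprect",np.round(r[0],1),np.round(r[1],1),round(r[2],1),"all",np.round(r2[0],1),np.round(r2[1],1),round(r2[2],1))
c=im[120:300,180:400]; cv2.imwrite("pics/crop1.png",cv2.resize(c[:,:,::-1],None,fx=3.5,fy=3.3,interpolation=cv2.INTER_CUBIC)[:600,:800])
E
```

```text
red [ 89 119  10  84 354] z [0.011 0.017 0.023] toprect [498.  271.4] [693.1 195.4] 51.7 all [499.2 272.9] [697.  195.4] 51.7
red [147 120   8  89 320] z [0.013 0.017 0.023] toprect [516.4 194.5] [573.5 174.3] 41.7 all [517.3 195.1] [575.5 174.5] 41.6
red [100 184  40  17  70] z [0.019 0.024 0.029] toprect [572.  401.2] [  5.5 117. ] 24.4 all [572.8 401.5] [  7. 117.] 25.0
red [335 229  29  26 319] z [0.013 0.023 0.049] toprect [ 448.7 -250.7] [58.3 23.1] 55.8 all [ 447.8 -250.4] [65.6 46.8] 55.8
red [352 270  18  20 179] z [0.008 0.021 0.036] toprect [ 358.8 -183.3] [241.   39.5] 80.1 all [ 360.7 -187.3] [246.7  52.5] 78.3
blue [129 132  14  58 103] z [0.021 0.029 0.036] toprect [529.5 180. ] [586.2  63.8] 48.7 all [516.7 191.3] [586.2  98. ] 48.7
blue [266 163  26   5  92] z [0.043 0.048 0.052] toprect [655.5 -47. ] [70.4 11.8] 88.4 all [655.5 -47. ] [70.4 11.8] 88.4
blue [250 169   5  31 108] z [0.043 0.049 0.052] toprect [600.8  25.8] [11.1 85.9] 88.6 all [600.8  25.8] [11.1 85.9] 88.6
green [ 211  356   86   64 4064] z [0.012 0.643 0.652] toprect [252.  -17.5] [ 66.7 223.5] 84.6 all [154.7  -6.6] [395.3 156.3] 6.7
green [ 306  370  254   50 5233] z [0.512 0.575 0.593] toprect [ 182.8 -255.1] [485.4 201.3] 70.1 all [ 171.  -289.3] [556.6 203. ] 70.4
```

View pics/crop1.png

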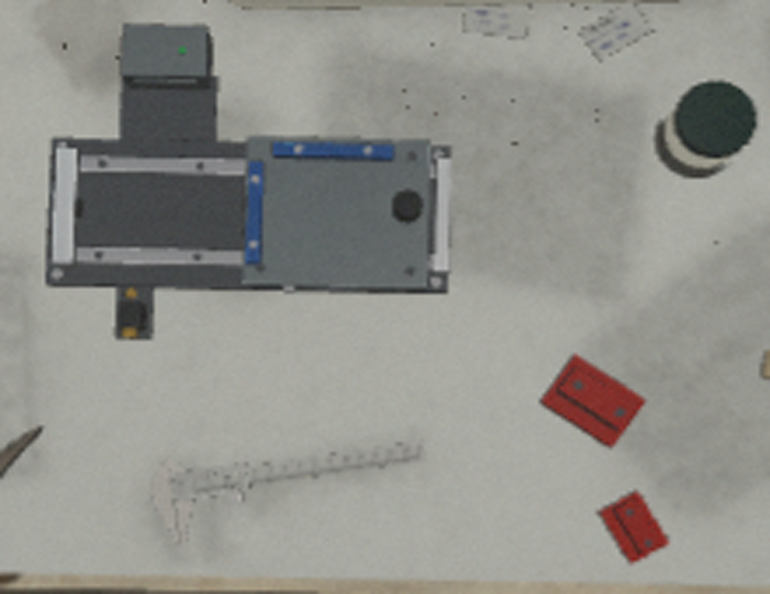

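Candidates for the block: the large red one at (349,241), whose rib top measures 23x58 mm at z 0.049, which matches, and the small red one at (361,279), which is the look-alike. I choose (349,241). Next I move over the scene for a close wrist view.

Call:
move_arm:
  increments:
    - [[1,0.3,-0.2,0,0,0,-0.1],[1,0.6,-0.45,0,0,0,-0.2],[1,1,-0.7,0,0,0,-0.3],[1,1,-0.7,0,0,0,-0.4]]

```text
time: 0.48
tool_pos: [0.2257, -0.433, 0.4047]
ee_rot: [3.142, -0.003, 0.778]
wrist_force: [0.4, 0.0, 0.6]
width: 0.0943
```

```bash
cat >> h.py <<'E'
def Rt():
    o=robot.get_obs(); from scipy.spatial.transform import Rotation as Ro
    return o,Ro.from_euler("xyz",o["ee_rot"]).as_matrix()
def to(x,y,z,yaw):
    o,R=Rt(); d=R.T@(np.array([x,y,z])-o["tool_pos"]); dy=yaw-o["ee_rot"][2]
    print("t",round(o["time"],2),"pos",o["tool_pos"].round(4),"rot",o["ee_rot"].round(4),"F",o["wrist_force"].round(1),"w",round(o["width"],4))
    print(" tool shift/0.1:",(d/0.1).round(3)," rz:",round(-dy/(np.pi/2),3))
E
python3 -c "
from h import *
to(0.45,-0.17,0.42,1.544)"
```

```text
t 0.48 pos [ 0.2257 -0.433   0.4047] rot [ 3.1416 -0.0033  0.7777] F [0.4 0.  0.6] w 0.0943
 tool shift/0.1: [ 3.444 -0.3   -0.141]  rz: -0.488
```

Call:
move_arm:
  increments:
    - [[1,0.3,0,0,0,0,-0.08],[1,0.6,0,0,0,0,-0.16],[1,1,0,0,0,0,-0.24],[1,1,0,0,0,0,-0.32],[1,1,0,0,0,0,-0.41],[1,1,0,0,0,0,-0.41]]

```text
time: 0.98
tool_pos: [0.2956, -0.3665, 0.4044]
ee_rot: [-3.141, -0.0, 1.416]
wrist_force: [-0.8, 0.5, 0.6]
width: 0.0942
```

Call:
move_arm:
  increments:
    - [[1,0.4,0.35,0,0,0,0],[1,0.7,0.6,0,0,0,0],[1,0.95,0.8,0,0,0,0]]

```text
time: 1.23
tool_pos: [0.3895, -0.286, 0.4045]
ee_rot: [3.142, -0.0, 1.405]
wrist_force: [1.0, -0.8, 0.4]
width: 0.094
```

Call:
move_arm:
  increments:
    - [[1,0.4,0.35,0,0,0,0],[1,0.7,0.6,0,0,0,0],[1,0.95,0.8,0,0,0,0],[1,0.95,0.8,0,0,0,0],[1,0.95,0.8,0,0,0,0],[1,0.95,0.8,0,0,0,0]]

```text
time: 1.73
tool_pos: [0.483, -0.2056, 0.4043]
ee_rot: [-3.14, 0.0, 1.409]
wrist_force: [0.7, -0.3, 0.9]
width: 0.0938
```

```bash
python3 -c "
from h import *
snap('wrist','w1'); snap('top','top1')
to(0.605,-0.16,0.30,1.544)"
```

```text
t 1.83 pos [ 0.4824 -0.2063  0.4046] rot [-3.1411e+00  4.0000e-04  1.4078e+00] F [-0.5 -0.5 -0.1] w 0.0939
 tool shift/0.1: [0.657 1.135 1.045]  rz: -0.087
```

View pics/w1.png

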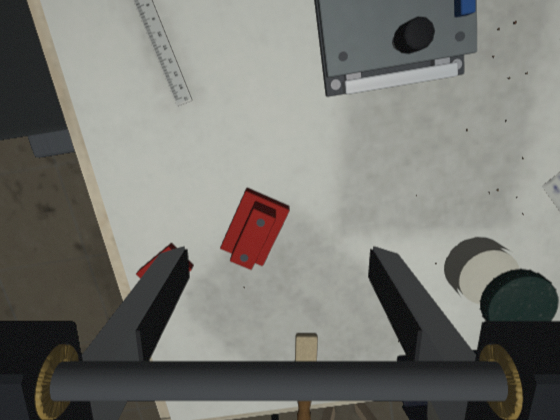

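The wrist view shows the large block at (255,228) with its rib top around (253,235). The small block is at (165,262), half hidden by a finger. The knob is at (413,35) and the jar at (515,295).

Run:
```python
from h import *
p,im,d=load("w1")
hsv=cv2.cvtColor(im,cv2.COLOR_RGB2HSV); H,S,V=[hsv[...,i].astype(int) for i in range(3)]
m=((H<8)|(H>172))&(S>130)&(V>40)
for s,mm in blobs(m,300):
    v,u=np.nonzero(mm); X=cloud(p,np.c_[u,v],d[v,u])
    print("red",s,np.percentile(X[:,2],[2,10,50,90,98]).round(4))
    for lo,hi in((.012,.023),(.042,.053),(.010,.06)):
        k=(X[:,2]>lo)&(X[:,2]<hi)
        if k.sum()<50: continue
        r=cv2.minAreaRect((X[k,:2]*1000).astype(np.float32)); print(lo,hi,k.sum(),np.median(X[k,2]).round(4),np.round(r[0],1),np.round(r[1],1),round(r[2],1))
# knob & plate
v,u=np.nonzero(d>0); X=cloud(p,np.c_[u,v],d[v,u])
k=(X[:,2]>.074)&(X[:,2]<.092)&(X[:,1]>-.2)&(X[:,0]<.7)&(X[:,0]>.5)&(v<100)
Q=X[k]; c,r=cv2.minEnclosingCircle((Q[:,:2]*1000).astype(np.float32)); print("knob",k.sum(),np.median(Q[:,2]),Q.mean(0),c,r)
p,im,d=load("top1")
v,u=np.nonzero(d>0); X=cloud(p,np.c_[u,v],d[v,u])
k=(X[:,2]>.07)&(X[:,2]<.092)&(np.hypot(X[:,0]-.6,X[:,1]+.09)<.05)
if k.sum(): print("knobtop",k.sum(),X[k].mean(0))
hsv=cv2.cvtColor(im,cv2.COLOR_RGB2HSV); H,S,V=[hsv[...,i].astype(int) for i in range(3)]
m=(H>100)&(H<128)&(S>80)&(V>40); m[:,:240]=0
for s,mm in blobs(m,40):
    v,u=np.nonzero(mm); X=cloud(p,np.c_[u,v],d[v,u]); r=cv2.minAreaRect((X[:,:2]*1000).astype(np.float32)); print("blue",s,np.median(X[:,2]),np.round(r[0],1),np.round(r[1],1),round(r[2],1))
    l=cv2.fitLine((X[:,:2]).astype(np.float32),cv2.DIST_L2,0,.01,.01).ravel(); print(l)
```

```text
red [ 221  189   68   80 3106] [0.0125 0.0176 0.0208 0.0479 0.0487]
0.012 0.023 1516 0.0184 [ 449.9 -251.3] [68.8 48.6] 56.4
0.042 0.053 1340 0.0474 [ 450.1 -251.7] [59.5 24.3] 56.1
0.01 0.06 3067 0.022 [ 449.9 -251.2] [68.9 48.6] 56.4
knob 927 0.08214149824315847 [ 0.60456337 -0.09743478  0.08167693] (605.8072509765625, -97.0781478881836) 11.996582984924316
knobtop 59 [ 0.60437652 -0.09559008  0.07913618]
blue [258 163  35   6 151] 0.04745690681508097 [513.9 -25.3] [ 96.1 300.8] 85.4
[ 0.2677657   0.96348405  0.6537229  -0.03496671]
blue [250 169   5  31 124] 0.04803926293774041 [601.1  26.3] [86.2 11.4] 0.9
[ 0.99998534 -0.0054126   0.59860605  0.02571887]
```

Call:
move_arm:
  increments:
    - [[0,0.1,0.4,0.2,0,0,-0.05],[0,0.2,0.8,0.4,0,0,-0.097],[0,0.3,1,0.6,0,0,-0.097],[0,0.3,1,0.6,0,0,-0.097],[0,0.3,1,0.6,0,0,-0.097],[0,0.3,1,0.6,0,0,-0.097]]

```text
time: 2.33
tool_pos: [0.5859, -0.1928, 0.3452]
ee_rot: [-3.141, 0.001, 1.561]
wrist_force: [-0.3, 0.2, 0.2]
width: 0.0573
```

```bash
python3 -c "
from h import *
snap('wrist','w2')
to(0.605,-0.145,0.256,1.56)"
```

```text
t 2.38 pos [ 0.5857 -0.1927  0.3464] rot [3.1399e+00 1.3000e-03 1.5608e+00] F [-0.4  0.1  0.6] w 0.0533
 tool shift/0.1: [0.48  0.186 0.903]  rz: 0.001
```

View pics/w2.png

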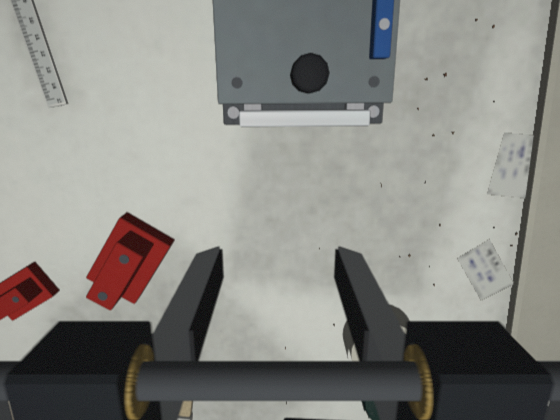

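The view shows the knob at (310,72), the carriage plate spanning columns 215-395, the long fence at (383,25) and the end plate at row 118. The fingers are still closing. Next I measure the slide's yaw.

Run:
```python
from h import *
p,im,d=load("w2")
hsv=cv2.cvtColor(im,cv2.COLOR_RGB2HSV); H,S,V=[hsv[...,i].astype(int) for i in range(3)]
m=(H>100)&(H<128)&(S>110)&(V>50); m[100:]=0
s,mm=max(blobs(m,40),key=lambda b:b[0][4]); print(s)
L=[];Rr=[]
for v in range(s[1]+2,s[1]+s[3]-4):
    u=np.nonzero(mm[v])[0]; L.append((u.min()-.5,v)); Rr.append((u.max()+.5,v))
for q in(L,Rr):
    X=onz(p,q,.05); l=cv2.fitLine(X[:,:2].astype(np.float32),cv2.DIST_HUBER,0,.01,.01).ravel(); print(l, X[0],X[-1])
# end white bar lower/upper edge
g=cv2.cvtColor(im,cv2.COLOR_RGB2GRAY).astype(int)
v,u=np.nonzero(d>0); X=cloud(p,np.c_[u,v],d[v,u])
k=(X[:,2]>.076)&(X[:,2]<.09)&(v<110)&(u>250)&(u<360); c,r=cv2.minEnclosingCircle((X[k,:2]*1000).astype(np.float32)); print("knob",c,r)
# plate edges by depth at z~.036
z=np.zeros(d.shape);x=np.zeros(d.shape);z[v,u]=X[:,2];x[v,u]=X[:,0]
pl=(abs(z-.036)<.008);pl[105:]=0
A=[];B=[]
for vv in range(5,95):
    uu=np.nonzero(pl[vv])[0]; uu=uu[(uu>180)&(uu<420)]; A.append((uu.min()-.5,vv)); B.append((uu.max()+.5,vv))
for q in(A,B):
    Y=onz(p,q,.036); l=cv2.fitLine(Y[:,:2].astype(np.float32),cv2.DIST_HUBER,0,.01,.01).ravel(); print("plate",l)
# front edge of plate
q=[]
for uu in range(225,385):
    vv=np.nonzero(pl[:,uu])[0]; q.append((uu,vv.max()+.5))
Y=onz(p,q,.036); print("front",cv2.fitLine(Y[:,:2].astype(np.float32),cv2.DIST_HUBER,0,.01,.01).ravel())
# whole-slide yaw from top: rail/base edges
```

```text
[371   0  23  59 946]
[ 0.00295193  0.99999565  0.6507635  -0.06756155] [ 0.65052216 -0.05183412  0.05      ] [ 0.65053812 -0.08366446  0.05      ]
[ 0.00564294  0.9999841   0.662881   -0.06542034] [ 0.6630229  -0.05194769  0.05      ] [ 0.66282117 -0.08377561  0.05      ]
knob (606.2216186523438, -97.14586639404297) 11.972583770751953
plate [ 0.00231917  0.9999973   0.54139745 -0.07867747]
plate [ 0.00209565  0.9999978   0.6709312  -0.0798528 ]
front [ 0.9999593  -0.00902525  0.60015595 -0.11612183]
```

Call:
move_arm:
  increments:
    - [[0,0.2,0.1,0.3,0,0,0],[0,0.4,0.2,0.6,0,0,0],[0,0.48,0.2,0.9,0,0,0],[0,0.48,0.2,0.9,0,0,0],[0,0.48,0.2,0.9,0,0,0],[0,0.48,0.2,0.9,0,0,0],[0,0.48,0.2,0.9,0,0,0],[0,0.48,0.2,0.9,0,0,0]]

```text
time: 3.05
tool_pos: [0.6075, -0.1448, 0.2581]
ee_rot: [3.136, 0.002, 1.562]
wrist_force: [0.6, 0.3, 0.7]
width: 0.0011
```

```bash
python3 -c "
from h import *
snap('wrist','w3')
to(0.606,-0.125,0.256,1.568)"
```

```text
t 3.1 pos [ 0.6075 -0.1447  0.2575] rot [3.1371e+00 1.7000e-03 1.5620e+00] F [-0.  -0.9  0.9] w 0.0008
 tool shift/0.1: [ 0.197 -0.016  0.015]  rz: -0.004
```

View pics/w3.png

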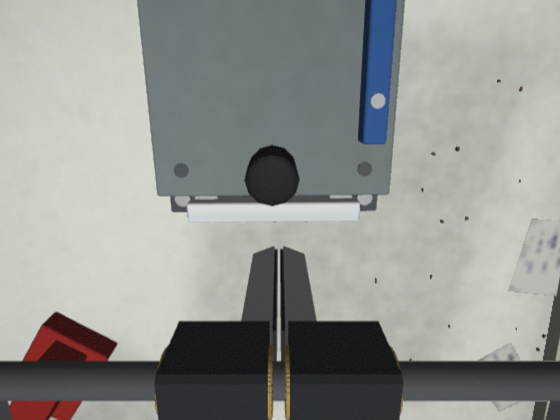

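The fingers are shut at (279,250), and the knob at (272,178) is straight ahead of them. I push now.

Call:
move_arm:
  increments:
    - [[0,0.1,-0.01,0,0,0,0],[0,0.2,-0.02,0,0,0,0],[0,0.32,-0.02,0,0,0,0],[0,0.44,-0.02,0,0,0,0],[0,0.56,-0.02,0,0,0,0],[0,0.68,-0.02,0,0,0,0],[0,0.8,-0.02,0,0,0,0],[0,0.8,-0.02,0,0,0,0]]

```text
time: 3.77
tool_pos: [0.6057, -0.0606, 0.2545]
ee_rot: [-3.141, -0.002, 1.566]
wrist_force: [-0.1, 0.8, 0.4]
width: 0.0007
```

```bash
python3 -c "
from h import *
snap('wrist','w4');snap('top','top2')
to(0.606,0,0.256,1.568)
im=cv2.imread('pics/top2.png')[120:240,180:340]; cv2.imwrite('pics/top2c.png',cv2.resize(im,None,fx=4.5,fy=4.5,interpolation=cv2.INTER_CUBIC))"
```

```text
t 3.87 pos [ 0.6057 -0.0625  0.2544] rot [-3.1412e+00 -3.0000e-04  1.5648e+00] F [-0.9 -0.2  0.3] w 0.0005
 tool shift/0.1: [ 0.625 -0.001 -0.016]  rz: -0.002
```

View pics/top2c.png

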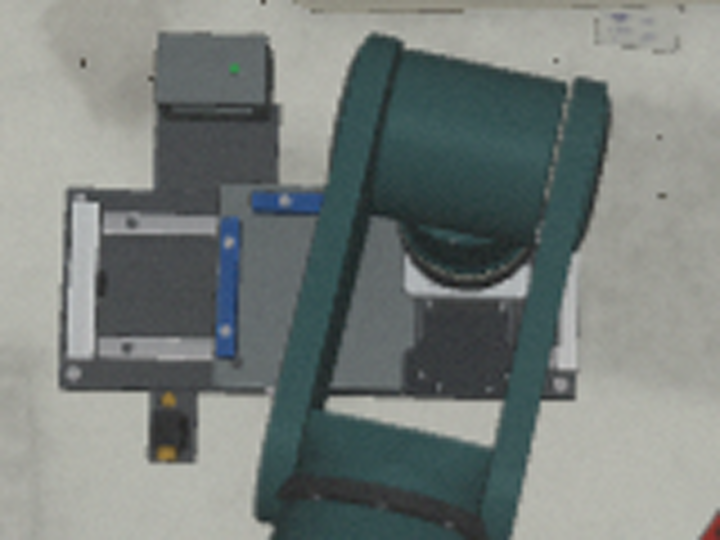

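View pics/w4.png

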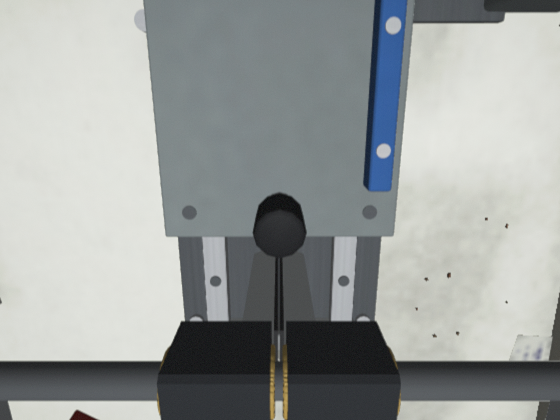

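The knob now touches the fingers at (280,230), the carriage moves with the push, and about 68 mm is left to the stop. I continue, slower near the detent.

Call:
move_arm:
  increments:
    - [[0,0.09,0,0,0,0,0],[0,0.18,0,0,0,0,0],[0,0.27,0,0,0,0,0],[0,0.36,0,0,0,0,0],[0,0.44,0,0,0,0,0],[0,0.5,0,0,0,0,0],[0,0.54,0,0,0,0,0],[0,0.54,0,0,0,0,0]]

```text
time: 4.53
tool_pos: [0.6061, -0.0085, 0.2547]
ee_rot: [-3.142, -0.001, 1.564]
wrist_force: [0.2, 0.7, -0.2]
width: 0.0007
```

Call:
move_arm:
  increments:
    - [[0,0.02,0,0,0,0,0],[0,0.04,0,0,0,0,0],[0,0.06,0,0,0,0,0],[0,0.08,0,0,0,0,0]]

```text
time: 4.87
tool_pos: [0.6063, -0.0019, 0.2548]
ee_rot: [3.141, 0.0, 1.563]
wrist_force: [-0.9, -1.3, 0.5]
width: 0.0004
```

```bash
python3 -c "
from h import *
snap('wrist','w5');snap('top','top3')
to(0.606,0,0.256,1.568)
im=cv2.imread('pics/top3.png')[120:240,180:340]; cv2.imwrite('pics/top3c.png',cv2.resize(im,None,fx=4.5,fy=4.5,interpolation=cv2.INTER_CUBIC))"
```

```text
t 4.97 pos [ 0.6062 -0.0015  0.2548] rot [ 3.1413e+00 -3.0000e-04  1.5632e+00] F [ 0.1 -0.1 -0.1] w 0.0005
 tool shift/0.1: [ 0.015 -0.003 -0.012]  rz: -0.003
```

View pics/top3c.png

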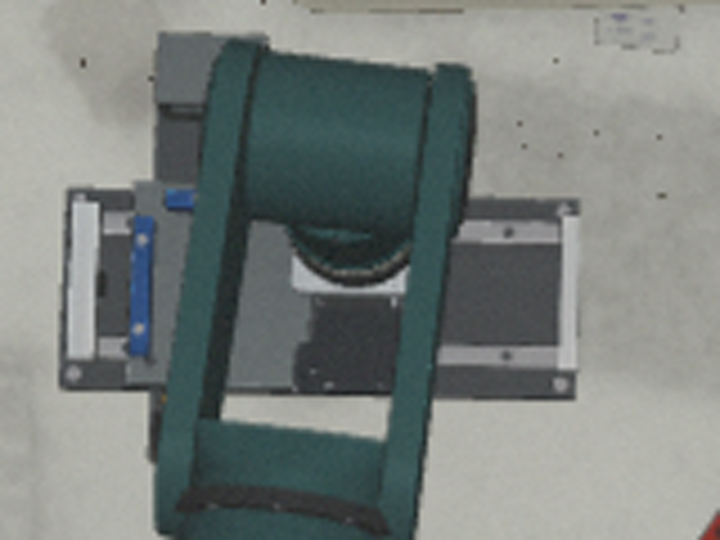

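About 17 mm remain between the plate's edge at column 127 and the stop at column 99. I push on gently.

Call:
move_arm:
  increments:
    - [[0,0.03,0,0,0,0,0],[0,0.06,0,0,0,0,0],[0,0.08,0,0,0,0,0],[0,0.1,0,0,0,0,0]]

```text
time: 5.3
tool_pos: [0.6063, 0.008, 0.2548]
ee_rot: [3.141, 0.002, 1.563]
wrist_force: [0.7, -3.0, 0.3]
width: 0.0002
```

Call:
move_arm:
  increments:
    - [[0,0.02,0,0,0,0,0],[0,0.04,0,0,0,0,0],[0,0.06,0,0,0,0,0]]

```text
time: 5.55
tool_pos: [0.6063, 0.015, 0.2546]
ee_rot: [-3.142, -0.001, 1.563]
wrist_force: [-0.8, 0.7, 0.1]
width: 0.0005
```

Call:
move_arm:
  increments:
    - [[0,0.01,0,0,0,0,0],[0,0.02,0,0,0,0,0],[0,0.03,0,0,0,0,0]]

```text
time: 5.8
tool_pos: [0.6063, 0.0164, 0.2546]
ee_rot: [-3.141, 0.004, 1.563]
wrist_force: [-0.4, -8.0, 0.9]
width: 0.0006
```

```bash
python3 -c "
from h import *
snap('wrist','w6');snap('top','top4')
to(0.606,0,0.256,1.568)
im=cv2.imread('pics/top4.png')[120:240,180:340]; cv2.imwrite('pics/top4c.png',cv2.resize(im,None,fx=4.5,fy=4.5,interpolation=cv2.INTER_CUBIC))"
```

```text
t 5.9 pos [0.6063 0.0163 0.2546] rot [-3.1413  0.0034  1.5627] F [-0.3 -5.1  0.2] w 0.0005
 tool shift/0.1: [-0.163 -0.002 -0.013]  rz: -0.003
```

View pics/top4c.png

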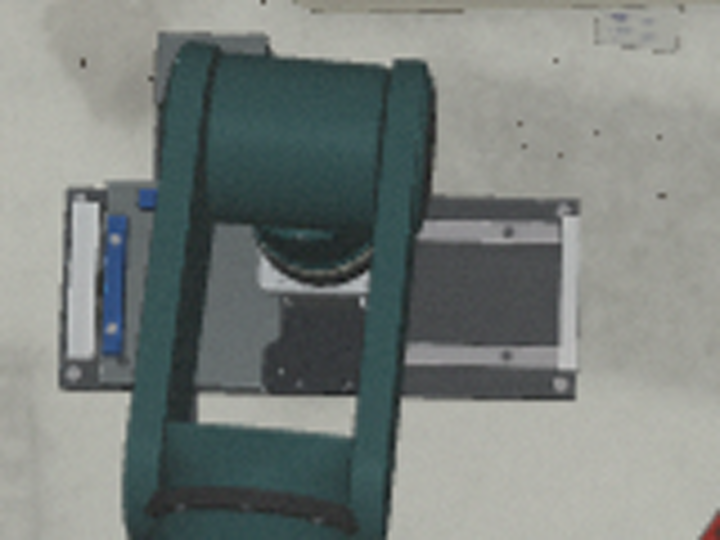

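View pics/w6.png

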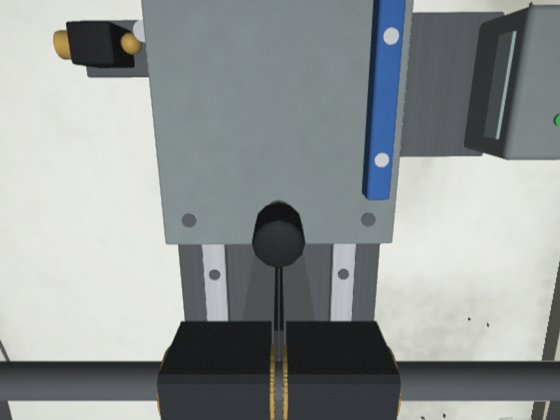

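Call:
move_arm:
  increments:
    - [[0,0.02,0,0,0,0,0],[0,0.04,0,0,0,0,0],[0,0.04,0,0,0,0,0]]

```text
time: 6.15
tool_pos: [0.6064, 0.0178, 0.2547]
ee_rot: [-3.141, 0.011, 1.561]
wrist_force: [-0.8, -13.1, 0.6]
width: 0.0006
```

Run:
```python
from h import *
to(0.606,0,0.256,1.568)
p,im,d=load("w6")
hsv=cv2.cvtColor(im,cv2.COLOR_RGB2HSV); H,S,V=[hsv[...,i].astype(int) for i in range(3)]
m=(H>100)&(H<128)&(S>110)&(V>50)
s,mm=max(blobs(m,40),key=lambda b:b[0][4]); print(s)
L=[]
for v in range(s[1]+2,s[1]+s[3]-15):
    u=np.nonzero(mm[v]&(V[v]>0))[0]; L.append((u.min()-.5,v))
X=onz(p,L,.05); print(cv2.fitLine(X[:,:2].astype(np.float32),cv2.DIST_HUBER,0,.01,.01).ravel(),X[0],X[-1])
v,u=np.nonzero(d>0); X=cloud(p,np.c_[u,v],d[v,u])
k=(abs(X[:,2]-.082)<.005)&(np.hypot(u-280,v-235)<40); print("knob",k.sum(),X[k].mean(0), cv2.minEnclosingCircle((X[k,:2]*1000).astype(np.float32)))
p,im,d=load("top4")
v,u=np.nonzero(d>0); X=cloud(p,np.c_[u,v],d[v,u])
print("rest")
```

```text
t 6.15 pos [0.6064 0.0178 0.2547] rot [-3.1412  0.0106  1.5615] F [ -0.8 -13.1   0.6] w 0.0006
 tool shift/0.1: [-0.179 -0.002 -0.011]  rz: -0.004
[ 363    0   43  200 5379]
[0.00144441 0.9999989  0.6493526  0.09856029] [0.64930914 0.13789278 0.05      ] [0.649265   0.05553247 0.05      ]
knob 2455 [0.6067237  0.03565183 0.08183235] ((607.0142822265625, 33.445762634277344), 14.869256973266602)
rest
```

The force rose to 13 N with under 1.5 mm of movement, so the carriage is at the stop. I back off, lift and go to the block.

Call:
move_arm:
  increments:
    - [[0,-0.2,0,0,0,0,0],[0,-0.45,0,0,0,0,0],[0,-0.5,0,-0.2,0,0,0],[1,-0.6,0,-0.5,0,0,0],[1,-0.8,-0.2,-0.8,0,0,0],[1,-1,-0.5,-0.8,0,0,0]]

```text
time: 6.65
tool_pos: [0.5577, -0.0785, 0.3416]
ee_rot: [3.128, 0.001, 1.565]
wrist_force: [0.3, -1.2, 2.2]
width: 0.0171
```

Call:
move_arm:
  increments:
    - [[1,-0.4,-0.3,0,0,0,0],[1,-0.8,-0.6,0,0,0,0],[1,-1,-0.9,0,0,0,0],[1,-1,-1,0,0,0,0]]

```text
time: 6.98
tool_pos: [0.4526, -0.1797, 0.3347]
ee_rot: [-3.141, 0.0, 1.56]
wrist_force: [-0.4, 0.9, -0.2]
width: 0.0436
```

```bash
python3 -c "
from h import *
snap('top','top5')
to(0.450,-0.2515,0.30,0.981)"
```

```text
t 7.03 pos [ 0.4511 -0.1794  0.3347] rot [-3.1392  0.      1.559 ] F [-1.   0.2 -0.6] w 0.0475
 tool shift/0.1: [-0.721 -0.002  0.347]  rz: 0.368
```

Call:
move_arm:
  increments:
    - [[1,-0.3,0,0.1,0,0,0.08],[1,-0.6,0,0.2,0,0,0.16],[1,-0.72,0,0.35,0,0,0.24],[1,-0.72,0,0.35,0,0,0.32],[1,-0.72,0,0.35,0,0,0.368],[1,-0.72,0,0.35,0,0,0.368],[1,-0.72,0,0.35,0,0,0.368]]

```text
time: 7.62
tool_pos: [0.4548, -0.249, 0.2996]
ee_rot: [3.141, -0.001, 0.988]
wrist_force: [-0.3, -0.0, -0.2]
width: 0.093
```

Run:
```python
from h import *
to(0.450,-0.2515,0.221,0.981)
p,im,d,o=snap('wrist','w7')
hsv=cv2.cvtColor(im,cv2.COLOR_RGB2HSV); H,S,V=[hsv[...,i].astype(int) for i in range(3)]
m=((H<8)|(H>172))&(S>130)&(V>40)
for s,mm in blobs(m,300):
    v,u=np.nonzero(mm); X=cloud(p,np.c_[u,v],d[v,u])
    for lo,hi in((.012,.023),(.040,.055)):
        k=(X[:,2]>lo)&(X[:,2]<hi)
        if k.sum()<50: continue
        r=cv2.minAreaRect((X[k,:2]*1000).astype(np.float32)); print(s,lo,hi,k.sum(),np.median(X[k,2]).round(4),np.round(r[0],1),np.round(r[1],1),round(r[2],1))
p,im,d=load("top5")
im=cv2.imread('pics/top5.png')[120:240,180:340]; cv2.imwrite('pics/top5c.png',cv2.resize(im,None,fx=4.5,fy=4.5,interpolation=cv2.INTER_CUBIC))
```

```text
t 7.62 pos [ 0.4548 -0.249   0.2996] rot [ 3.1415e+00 -1.1000e-03  9.8780e-01] F [-0.3 -0.  -0.2] w 0.093
 tool shift/0.1: [-0.048 -0.027  0.786]  rz: 0.004
[ 240  172   68  103 6208] 0.012 0.023 3064 0.0184 [ 449.7 -251.6] [69.2 48.7] 56.4
[ 240  172   68  103 6208] 0.04 0.055 2828 0.0473 [ 450.  -251.4] [58.9 23.9] 56.7
[ 161  284   60   78 2518] 0.012 0.023 1028 0.0137 [ 344.6 -287.6] [50.5 30.4] 30.0
```

View pics/w7.png

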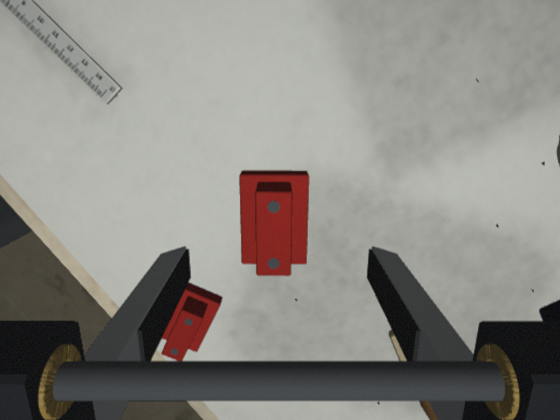

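View pics/top5c.png

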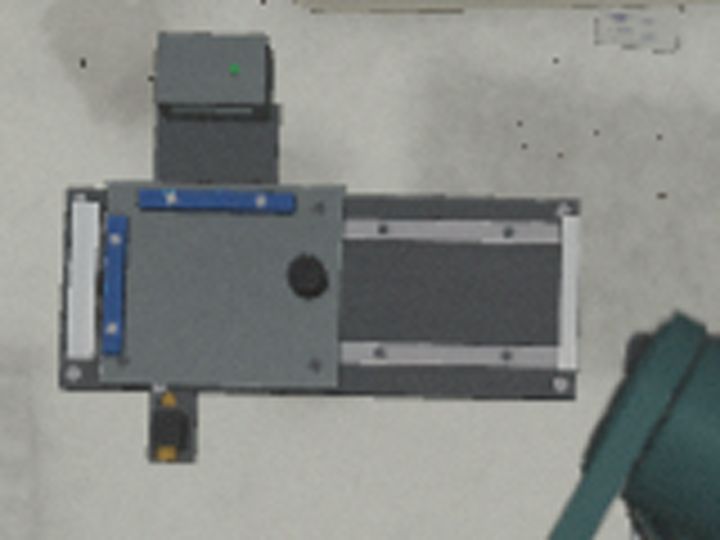

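The wrist view shows the large block centred at (274,222) and square between the fingers, with the small block at (192,322) clear of them. The top view shows the carriage edge at column 100 against the stop. I descend.

Call:
move_arm:
  increments:
    - [[1,-0.048,-0.027,0.2,0,0,0],[1,-0.048,-0.027,0.45,0,0,0],[1,-0.048,-0.027,0.65,0,0,0],[1,-0.048,-0.027,0.72,0,0,0],[1,-0.048,-0.027,0.72,0,0,0],[1,-0.048,-0.027,0.72,0,0,0]]

```text
time: 8.17
tool_pos: [0.4498, -0.2519, 0.2282]
ee_rot: [3.141, -0.0, 0.986]
wrist_force: [1.1, -0.1, 0.4]
width: 0.0939
```

Run:
```python
from h import *
to(0.450,-0.2515,0.221,0.986)
snap('wrist','w8')
```

```text
t 8.17 pos [ 0.4498 -0.2519  0.2282] rot [ 3.141e+00 -2.000e-04  9.862e-01] F [ 1.1 -0.1  0.4] w 0.0939
 tool shift/0.1: [ 0.004 -0.     0.072]  rz: 0.0
```

View pics/w8.png

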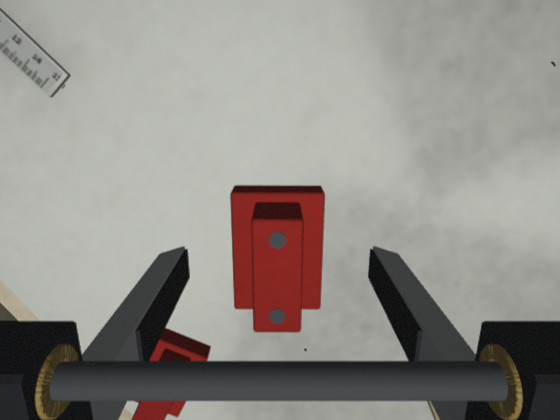

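Call:
move_arm:
  increments:
    - [[1,0,0,0.06,0,0,0],[0,0,0,0.06,0,0,0],[0,0,0,0.06,0,0,0],[0,0,0,0.06,0,0,0],[0,0,0,0.06,0,0,0],[0,0,0,0.06,0,0,0],[0,0,0,0.06,0,0,0],[0,0,0,0.06,0,0,0]]

```text
time: 8.88
tool_pos: [0.4494, -0.252, 0.2217]
ee_rot: [3.141, 0.0, 0.985]
wrist_force: [-0.5, -0.7, 0.8]
width: 0.0508
```

Call:
move_arm:
  increments:
    - [[0,0,0,0,0,0,0],[0,0,0,0,0,0,0],[0,0,0,0,0,0,0],[0,0,0,0,0,0,0],[0,0,0,0,0,0,0],[0,0,0,0,0,0,0],[0,0,0,0,0,0,0],[0,0,0,0,0,0,0]]

```text
time: 9.55
tool_pos: [0.4493, -0.252, 0.2217]
ee_rot: [-3.141, 0.0, 0.985]
wrist_force: [-0.8, 0.2, -0.1]
width: 0.024
```

Run:
```python
from h import *
to(0.450,-0.2515,0.221,0.986)
snap('wrist','w9')
```

```text
t 9.55 pos [ 0.4493 -0.252   0.2217] rot [-3.1413e+00  1.0000e-04  9.8520e-01] F [-0.8  0.2 -0.1] w 0.024
 tool shift/0.1: [0.008 0.003 0.007]  rz: -0.001
```

View pics/w9.png

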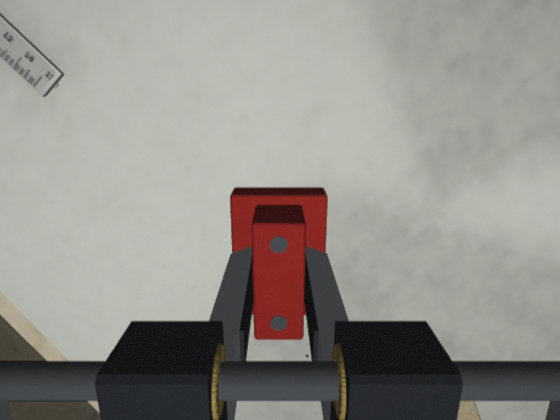

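Gripped at 24.0 mm, the rib's width, and centred. I lift and carry.

Call:
move_arm:
  increments:
    - [[0,0,0,-0.1,0,0,0],[0,0,0,-0.3,0,0,0],[0,0,0,-0.55,0,0,0],[0,0,0,-0.8,0,0,0],[0,0,0,-1,0,0,0],[0,0,0,-1,0,0,0]]

```text
time: 10.1
tool_pos: [0.4503, -0.2526, 0.3269]
ee_rot: [3.132, 0.0, 0.985]
wrist_force: [0.8, -0.7, -2.5]
width: 0.0241
```

Call:
move_arm:
  increments:
    - [[0,0.1,0,0,0,0,0],[0,0.3,-0.05,-0.05,0,0,0],[0,0.5,-0.1,-0.1,0,0,0],[0,0.75,-0.15,-0.1,0,0,0],[0,1,-0.15,-0.1,0,0,0]]

```text
time: 10.52
tool_pos: [0.4918, -0.1585, 0.3291]
ee_rot: [-3.137, 0.0, 0.985]
wrist_force: [0.0, 0.1, -3.6]
width: 0.0238
```

Call:
move_arm:
  increments:
    - [[0,0.25,-0.05,0,0,0,-0.06],[0,0.5,-0.1,0,0,0,-0.12],[0,0.75,-0.15,0,0,0,-0.19],[0,0.9,-0.15,0,0,0,-0.25],[0,1,-0.15,0,0,0,-0.31],[0,1,-0.15,0,0,0,-0.37],[0,1,-0.15,0,0,0,-0.37],[0,1,-0.15,0,0,0,-0.37]]

```text
time: 11.18
tool_pos: [0.5346, -0.068, 0.3292]
ee_rot: [-3.137, -0.001, 1.565]
wrist_force: [0.2, 0.9, -4.4]
width: 0.0238
```

Run:
```python
from h import *
to(0.612,0.103,0.33,1.569)
snap('wrist','w10')
```

```text
t 11.18 pos [ 0.5346 -0.068   0.3292] rot [-3.1373e+00 -1.0000e-03  1.5646e+00] F [ 0.2  0.9 -4.4] w 0.0238
 tool shift/0.1: [ 1.715  0.763 -0.01 ]  rz: -0.003
```

View pics/w10.png

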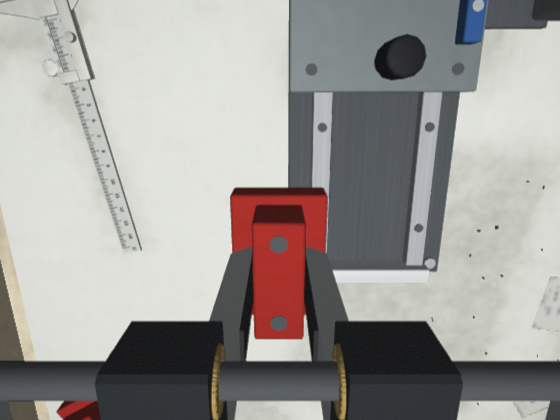

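Call:
move_arm:
  increments:
    - [[0,0.15,0,0,0,0,0],[0,0.35,0,0,0,0,0],[0,0.6,0,0,0,0,0],[0,0.85,0,0,0,0,0],[0,1,0,0,0,0,0]]

```text
time: 11.65
tool_pos: [0.5349, 0.0328, 0.3309]
ee_rot: [-3.14, -0.002, 1.565]
wrist_force: [-0.3, -0.1, -4.0]
width: 0.0237
```

Call:
move_arm:
  increments:
    - [[0,0.2,0.1,0,0,0,0],[0,0.4,0.2,0,0,0,0],[0,0.6,0.35,0,0,0,0],[0,0.7,0.5,0,0,0,0],[0,0.7,0.65,0,0,0,0],[0,0.7,0.7,0,0,0,0],[0,0.7,0.7,0,0,0,0],[0,0.7,0.7,0,0,0,0]]

```text
time: 12.32
tool_pos: [0.6054, 0.1003, 0.3309]
ee_rot: [-3.14, 0.0, 1.565]
wrist_force: [-0.1, 0.1, -3.9]
width: 0.0235
```

Run:
```python
from h import *
to(0.612,0.103,0.262,1.569)
p,im,d,o=snap('wrist','w11')
hsv=cv2.cvtColor(im,cv2.COLOR_RGB2HSV); H,S,V=[hsv[...,i].astype(int) for i in range(3)]
m=(H>100)&(H<128)&(S>110)&(V>50)
for s,mm in blobs(m,200):
    v,u=np.nonzero(mm); X=cloud(p,np.c_[u,v],d[v,u]); k=X[:,2]>.046
    r=cv2.minAreaRect((X[k,:2]*1000).astype(np.float32)); print(s,np.median(X[k,2]),np.round(r[0],1),np.round(r[1],1),round(r[2],1))
```

```text
t 12.32 pos [0.6054 0.1003 0.3309] rot [-3.1395e+00  3.0000e-04  1.5646e+00] F [-0.1  0.1 -3.9] w 0.0235
 tool shift/0.1: [0.027 0.067 0.689]  rz: -0.003
[ 211  124  128   19 2016] 0.05034916376384457 [602.8 168.3] [87.3 31.5] 0.1
[ 338  151   24  128 2064] 0.05029845213035661 [649.1 121.1] [ 40.9 146.8] 18.9
```

View pics/w11.png

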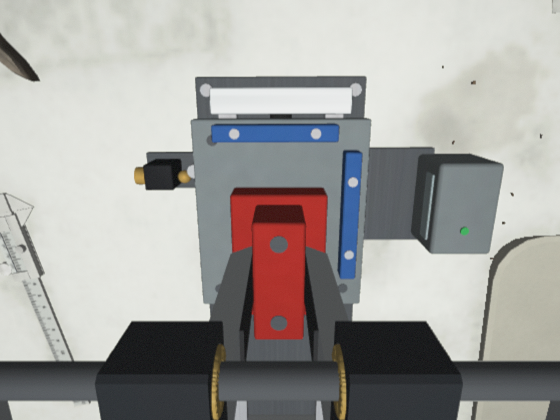

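The view shows the block held at (278,250), the short fence along row 133 and the long fence along column 350. I now measure the fence faces.

Run:
```python
from h import *
p,im,d=load('w11')
hsv=cv2.cvtColor(im,cv2.COLOR_RGB2HSV); H,S,V=[hsv[...,i].astype(int) for i in range(3)]
m=(H>100)&(H<128)&(S>110)&(V>50)
b=blobs(m,200)
s,mm=b[0]
for nm,f,sg in(("lo",np.max,.5),("hi",np.min,-.5)):
    q=[(u,f(np.nonzero(mm[:,u])[0])+sg) for u in range(s[0]+5,s[0]+s[2]-5)]
    X=onz(p,q,.05); print("short",nm,cv2.fitLine(X[:,:2].astype(np.float32),cv2.DIST_HUBER,0,.01,.01).ravel())
    X=onz(p,q,.036); print("   at .036",X[:,:2].mean(0))
s,mm=b[1]
for nm,f,sg in(("L",np.min,-.5),("R",np.max,.5)):
    q=[(f(np.nonzero(mm[v])[0])+sg,v) for v in range(s[1]+5,s[1]+s[3]-5)]
    X=onz(p,q,.05); print("long",nm,cv2.fitLine(X[:,:2].astype(np.float32),cv2.DIST_HUBER,0,.01,.01).ravel())
    X=onz(p,q,.036); print("   at .036",X[:,:2].mean(0))
# plate left edge vs stop: depth profile along column 280
v=np.arange(70,150); c=cloud(p,np.c_[np.full(80,280),v],d[v,280])
for i in range(0,80,2): print(v[i],c[i].round(4),im[v[i],280])
```

```text
short lo [ 0.99998736 -0.00503228  0.6020095   0.15258457]
   at .036 [0.60244724 0.15089652]
short hi [0.99997854 0.00655018 0.61334884 0.16449064]
   at .036 [0.60254309 0.1633727 ]
long L [ 0.00199039 -0.99999803  0.6503811   0.1119801 ]
   at .036 [0.65278512 0.09411125]
long R [0.00189812 0.9999982  0.663263   0.09862556]
   at .036 [0.66632989 0.09404898]
70 [ 6.067e-01  2.019e-01 -6.000e-04] [229 230 225]
72 [0.6067 0.2004 0.001 ] [229 230 225]
74 [6.067e-01 1.989e-01 2.000e-04] [230 231 225]
76 [ 0.6067  0.1975 -0.0007] [150 153 148]
78 [0.6067 0.1955 0.0125] [89 93 95]
80 [0.6067 0.1941 0.0124] [93 95 99]
82 [0.6067 0.1927 0.0119] [ 95  99 101]
84 [0.6067 0.1912 0.0106] [92 97 99]
86 [0.6067 0.1898 0.0125] [ 95 100 102]
88 [0.6066 0.188  0.0372] [195 201 200]
90 [0.6066 0.1866 0.0384] [233 236 234]
92 [0.6066 0.1853 0.039 ] [234 236 236]
94 [0.6066 0.184  0.0374] [233 235 235]
96 [0.6066 0.1826 0.0393] [230 232 232]
98 [0.6066 0.1813 0.039 ] [230 232 231]
100 [0.6066 0.1799 0.0385] [229 231 230]
102 [0.6066 0.1786 0.0388] [230 232 232]
104 [0.6066 0.1773 0.0386] [232 234 234
[... 191 characters left out ...]
] [80 80 81]
116 [0.6065 0.169  0.0366] [46 47 47]
118 [0.6065 0.1677 0.0388] [51 53 54]
120 [0.6065 0.1661 0.0357] [120 128 129]
122 [0.6065 0.1648 0.0361] [132 141 141]
124 [0.6065 0.1638 0.0417] [40 53 74]
126 [0.6065 0.1631 0.0505] [ 56  95 152]
128 [0.6065 0.1617 0.0502] [ 59 102 167]
130 [0.6065 0.1604 0.0506] [ 59 102 166]
132 [0.6065 0.159  0.0494] [ 59 103 167]
134 [0.6065 0.1576 0.0496] [ 58 102 164]
136 [0.6064 0.1565 0.0513] [ 59 103 165]
138 [0.6064 0.1549 0.0495] [ 59 102 165]
140 [0.6064 0.1537 0.0513] [ 57  97 161]
142 [0.6064 0.1521 0.0494] [103 117 140]
144 [0.6064 0.1491 0.0362] [133 143 143]
146 [0.6064 0.1477 0.0369] [133 143 143]
148 [0.6064 0.1462 0.0362] [133 143 144]
```

Call:
move_arm:
  increments:
    - [[0,0.02,0.04,0.1,0,0,-0.002],[0,0.02,0.06,0.25,0,0,-0.002],[0,0.02,0.06,0.42,0,0,-0.002],[0,0.02,0.06,0.58,0,0,-0.002],[0,0.02,0.06,0.68,0,0,-0.002],[0,0.02,0.06,0.7,0,0,-0.002],[0,0.02,0.06,0.7,0,0,-0.002],[0,0.02,0.06,0.7,0,0,-0.002]]

```text
time: 13.03
tool_pos: [0.6119, 0.1029, 0.2624]
ee_rot: [3.14, -0.0, 1.569]
wrist_force: [-0.3, -0.5, -3.2]
width: 0.0238
```

Call:
move_arm:
  increments:
    - [[0,0,0,0.01,0,0,0],[0,0,0,0.02,0,0,0],[0,0,0,0.02,0,0,0],[0,0,0,0.02,0,0,0]]

```text
time: 13.37
tool_pos: [0.6118, 0.1029, 0.2602]
ee_rot: [3.141, -0.0, 1.569]
wrist_force: [0.2, -1.2, -3.7]
width: 0.0236
```

Run:
```python
from h import *
to(0.6255,0.1165,0.2577,1.569)
snap('wrist','w12')
```

```text
t 13.37 pos [0.6118 0.1029 0.2602] rot [ 3.1406 -0.      1.5695] F [ 0.2 -1.2 -3.7] w 0.0236
 tool shift/0.1: [0.136 0.137 0.026]  rz: 0.0
```

View pics/w12.png

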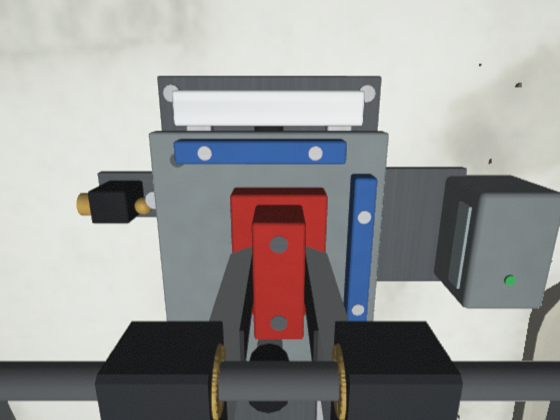

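Call:
move_arm:
  increments:
    - [[0,0,0,0.01,0,0,0],[0,0,0,0.02,0,0,0],[0,0,0,0.02,0,0,0]]

```text
time: 13.67
tool_pos: [0.6118, 0.1029, 0.2578]
ee_rot: [3.141, 0.0, 1.569]
wrist_force: [-0.3, -0.1, -4.1]
width: 0.0237
```

Call:
move_arm:
  increments:
    - [[0,0,0,0.008,0,0,0],[0,0,0,0.008,0,0,0],[0,0,0,0.008,0,0,0]]

```text
time: 13.92
tool_pos: [0.6118, 0.1029, 0.2577]
ee_rot: [3.141, 0.0, 1.569]
wrist_force: [-1.3, -1.2, 0.7]
width: 0.0234
```

Call:
move_arm:
  increments:
    - [[0,0,0,0.008,0,0,0],[0,0,0,0.008,0,0,0],[0,0,0,0.008,0,0,0]]

```text
time: 14.17
tool_pos: [0.6118, 0.1029, 0.2577]
ee_rot: [3.14, -0.0, 1.569]
wrist_force: [-2.7, -0.4, 5.5]
width: 0.0238
```

The carriage top is contacted at z 0.2577, exactly as predicted. I ease the down force a little and slide toward the long fence.

Call:
move_arm:
  increments:
    - [[0,0,0.02,-0.005,0,0,0],[0,0,0.04,-0.005,0,0,0],[0,0,0.06,-0.005,0,0,0],[0,0,0.08,-0.005,0,0,0],[0,0,0.1,-0.005,0,0,0],[0,0,0.11,-0.005,0,0,0],[0,0,0.11,-0.005,0,0,0]]

```text
time: 14.75
tool_pos: [0.6232, 0.1029, 0.2577]
ee_rot: [3.14, -0.0, 1.569]
wrist_force: [-2.2, 0.3, 4.8]
width: 0.0236
```

Call:
move_arm:
  increments:
    - [[0,0,0.01,0,0,0,0],[0,0,0.02,0,0,0,0],[0,0,0.02,0,0,0,0]]

```text
time: 15.0
tool_pos: [0.6252, 0.1029, 0.2577]
ee_rot: [3.14, -0.0, 1.569]
wrist_force: [-1.7, -0.5, 5.8]
width: 0.0238
```

Call:
move_arm:
  increments:
    - [[0,0,0.01,0,0,0,0],[0,0,0.02,0,0,0,0],[0,0,0.02,0,0,0,0]]

```text
time: 15.25
tool_pos: [0.6267, 0.1029, 0.2577]
ee_rot: [-3.141, -0.0, 1.569]
wrist_force: [-3.8, -0.1, 6.1]
width: 0.024
```

Call:
move_arm:
  increments:
    - [[0,0,0.01,0,0,0,0],[0,0,0.02,0,0,0,0],[0,0,0.02,0,0,0,0]]

```text
time: 15.5
tool_pos: [0.6276, 0.103, 0.2577]
ee_rot: [-3.137, 0.0, 1.57]
wrist_force: [-10.1, -0.4, 10.4]
width: 0.0238
```

Run:
```python
from h import *
to(0.6255,0.1165,0.2577,1.569)
print(robot.get_obs()["wrist_torque"])
snap('wrist','w13')
im=cv2.imread('pics/w13.png')[110:350,200:420]; cv2.imwrite('pics/w13c.png',cv2.resize(im,None,fx=2.5,fy=2.5,interpolation=cv2.INTER_CUBIC))
```

```text
t 15.5 pos [0.6276 0.103  0.2577] rot [-3.1365e+00  1.0000e-04  1.5695e+00] F [-10.1  -0.4  10.4] w 0.0238
 tool shift/0.1: [ 0.135 -0.021  0.   ]  rz: 0.0
[-0.16343169  1.66641936 -0.06850502]
```

View pics/w13c.png

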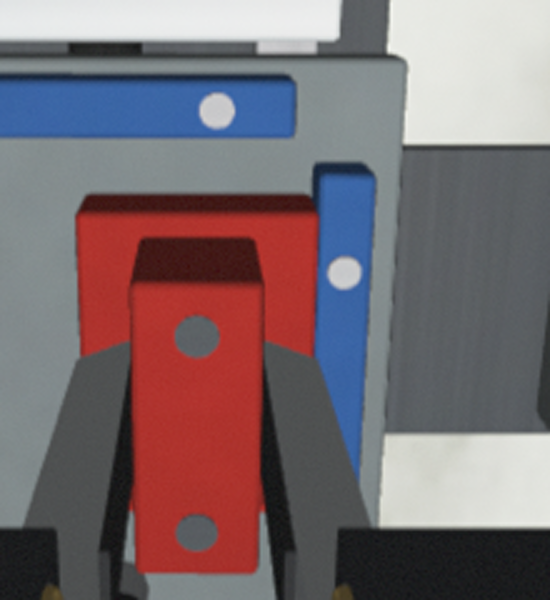

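The block's foot bears on the long fence: Fx is -10 N and no gap shows at (316,270) in the crop. I slide toward the short fence.

Call:
move_arm:
  increments:
    - [[0,0.02,0,-0.004,0,0,0],[0,0.04,0,-0.004,0,0,0],[0,0.06,0,-0.004,0,0,0],[0,0.08,0,-0.004,0,0,0],[0,0.1,0,-0.004,0,0,0],[0,0.115,0,-0.004,0,0,0],[0,0.125,0,-0.004,0,0,0],[0,0.125,0,-0.004,0,0,0]]

```text
time: 16.22
tool_pos: [0.6277, 0.1141, 0.2578]
ee_rot: [-3.137, 0.004, 1.569]
wrist_force: [-9.4, -4.8, 9.4]
width: 0.0238
```

Call:
move_arm:
  increments:
    - [[0,0.01,0,0,0,0,0],[0,0.02,0,0,0,0,0],[0,0.02,0,0,0,0,0]]

```text
time: 16.47
tool_pos: [0.6277, 0.116, 0.2578]
ee_rot: [-3.136, 0.004, 1.569]
wrist_force: [-9.1, -4.8, 8.7]
width: 0.0239
```

Call:
move_arm:
  increments:
    - [[0,0.01,0,0,0,0,0],[0,0.02,0,0,0,0,0],[0,0.02,0,0,0,0,0]]

```text
time: 16.72
tool_pos: [0.6277, 0.118, 0.2577]
ee_rot: [-3.136, 0.004, 1.569]
wrist_force: [-9.6, -4.8, 9.5]
width: 0.0234
```

Call:
move_arm:
  increments:
    - [[0,0.01,0,0,0,0,0],[0,0.02,0,0,0,0,0],[0,0.02,0,0,0,0,0]]

```text
time: 16.97
tool_pos: [0.6277, 0.1188, 0.2578]
ee_rot: [-3.136, 0.008, 1.568]
wrist_force: [-9.7, -9.6, 10.0]
width: 0.0238
```

Run:
```python
from h import *
to(0.6255,0.1165,0.2577,1.569)
snap('wrist','w14')
im=cv2.imread('pics/w14.png')[110:350,200:420]; cv2.imwrite('pics/w14c.png',cv2.resize(im,None,fx=2.5,fy=2.5,interpolation=cv2.INTER_CUBIC))
```

```text
t 16.97 pos [0.6277 0.1188 0.2578] rot [-3.1362  0.0077  1.5681] F [-9.7 -9.6 10. ] w 0.0238
 tool shift/0.1: [-0.023 -0.022  0.002]  rz: -0.001
```

View pics/w14c.png

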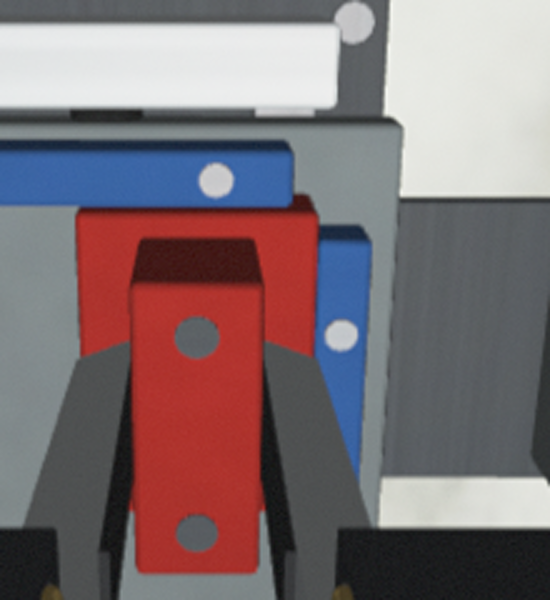

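Contact on both fences: the foot's front edge meets the short fence at (200,207) and its side meets the long fence at (318,280) in the crop. The forces are (-9.7, -9.6) N, and the tool has leaned 0.3-0.4°. I take the lean out by a small counter-turn, which also adds press.

Call:
move_arm:
  increments:
    - [[0,0,0,0,-0.001,0.002,0],[0,0,0,0,-0.002,0.004,0],[0,0,0,0,-0.003,0.006,0],[0,0,0,0,-0.003,0.006,0]]

```text
time: 17.35
tool_pos: [0.6273, 0.1176, 0.2577]
ee_rot: [-3.138, 0.001, 1.568]
wrist_force: [-11.6, -11.9, 11.2]
width: 0.0237
```

Call:
move_arm:
  increments:
    - [[0,0.005,0,0,0,0,0],[0,0.01,0.003,0,0,0.001,0],[0,0.015,0.005,0,0,0.002,0],[0,0.015,0.005,0,0,0.002,0],[0,0.015,0.005,0,0,0.002,0]]

```text
time: 17.77
tool_pos: [0.6276, 0.1177, 0.2577]
ee_rot: [-3.137, 0.002, 1.567]
wrist_force: [-13.9, -16.3, 12.7]
width: 0.0236
```

Run:
```python
from h import *
to(0.6277,0.1188,0.2577,1.569)
print(robot.get_obs()["wrist_torque"])
snap('wrist','w15'); snap('top','top6'); snap('scene','sc6')
to(0.6277,0.1188,0.2577,1.569)
im=cv2.imread('pics/w15.png')[110:350,200:420]; cv2.imwrite('pics/w15c.png',cv2.resize(im,None,fx=2.5,fy=2.5,interpolation=cv2.INTER_CUBIC))
```

```text
t 17.77 pos [0.6276 0.1177 0.2577] rot [-3.1371e+00  2.0000e-03  1.5669e+00] F [-13.9 -16.3  12.7] w 0.0236
 tool shift/0.1: [0.011 0.001 0.   ]  rz: -0.001
[-3.09929711  2.40096826  0.05906164]
t 17.92 pos [0.6276 0.1177 0.2577] rot [-3.1371e+00  1.9000e-03  1.5669e+00] F [-13.2 -16.7  12.2] w 0.0238
 tool shift/0.1: [0.011 0.001 0.   ]  rz: -0.001
```

View pics/w15c.png

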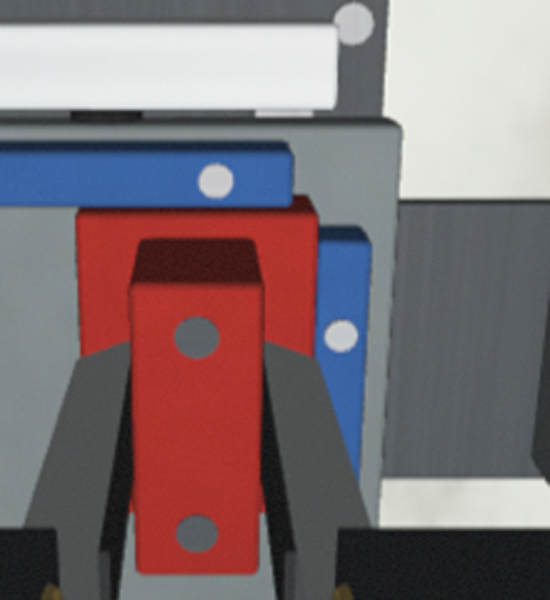

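View pics/top6.png

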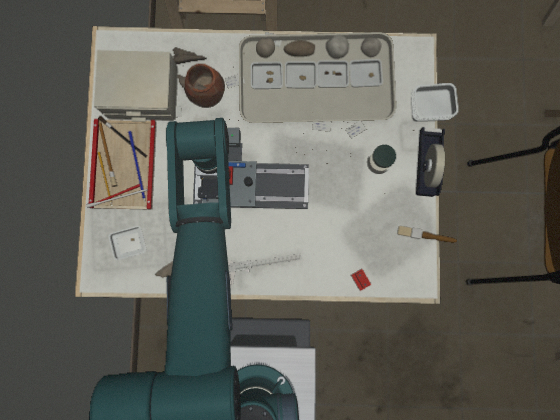

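The block's edges are flush with both fences. The bystanders visible in the top view are where they were, and the readings hold steady. I hand in.

Call:
move_arm:
  increments:
    - [[0,0,0,0,0,0,0],[0,0,0,0,0,0,0],[0,0,0,0,0,0,0],[0,0,0,0,0,0,0]]

```text
time: 18.25
tool_pos: [0.6276, 0.1177, 0.2577]
ee_rot: [-3.137, 0.002, 1.567]
wrist_force: [-13.5, -16.1, 12.4]
width: 0.0239
```

Run:
```python
from h import *
to(0.6277,0.1188,0.2577,1.569)
print(robot.close_job())
```

```text
t 18.25 pos [0.6276 0.1177 0.2577] rot [-3.1371e+00  1.9000e-03  1.5669e+00] F [-13.5 -16.1  12.4] w 0.0239
 tool shift/0.1: [0.011 0.001 0.   ]  rz: -0.001
the job is handed in; nothing more can be done
None
```

I pushed the empty carriage by its knob past the detent to the end stop. Then I took the larger red block by its rib and laid it flat on the carriage. I slid it onto the long fence, then the short one, and handed in at 18.25 s with it still gripped and pressed into the corner.

**Carriage:** it moved about 133 mm. The force then rose to 13 N with almost no further movement, and the pictures show it against the bumper of the stop.

**Block:** the last readings were steady.
- **Forces:** the wrist read -13.5 N in x, -16.1 N in y and +12.4 N in z. Less friction, that is roughly 11 N or more on each fence.
- **Height:** the tool stood at 0.2577 m, as expected for the block lying flat on the carriage.
- **Tilt and yaw:** the tool leaned about 0.25° and its yaw was within about 0.3° of the fences. I saw no gap at either fence.
- **Grip:** 24 mm, the width of the rib.

**Disagreements:** the seated position came out 1 to 2 mm further in x and y than the cameras gave, which is within their calibration. The detent showed only about 3 N in the readings, since they come only at the end of each move.

**Not seen:** in the last top view the arm covers part of the sherd and caliper. The jar, dish, brush and small red block look unmoved.

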